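Gauge a lens barrel in the bench caliper

ROBOT

A 6-joint arm with a two-finger parallel gripper is mounted at the origin on a cart in front of the work surface, level with it; the furniture and walls round the work are solid. World frame = base frame: x ahead of the robot, y to its left, z up, the work surface at z = 0. Lengths are in mm, angles in rad, forces in N, time in s.
With the tool pointing down it reaches from about 300 to 775 mm from the base axis. Payload 14.6 kg.
Tool frame: the origin (TCP) lies midway between the tips of the shut fingers; the grasp point (between the pads) lies 19 mm behind it; z points along the fingers, y is the line along which they close (so a half turn about z gives the same grasp; the last joint's range is limited). The gripper opens to 94 mm and grips with 3 to 60 N. Pads are 16 mm wide; open, the fingers measure 119 mm over their backs; the gripper's body (75 mm by 177 mm) begins 78 mm behind the grasp point.
Start: joints at [1.206, 0.3, 1.521, -0, 1.321, -0.067], TCP at [161.377, 525.782, 180.246] pointing down, gripper open.
Joint ranges: [-3.03, 3.03], [-0.79, 2.21], [0.23, 2.52], [-1.04, 4.18], [0, 3.07], [-2.55, 2.55]. Speed limits (rad/s): [2.22, 2.22, 2.57, 3.14, 3.14, 3.14].

INTERFACE

Orientations are given as [roll, pitch, yaw] about the fixed x, y, z axes, in that order (R = Rz(yaw) Ry(pitch) Rx(roll)).
In Python, from cell import manip, camera gives the robot as it stands.
- The arm moves only by the tool move_arm, never from a script. Its arguments are lists of equal length, an entry for each row: "dp": the shift along the world's x, y, z in mm, a list of three; "rotation": the turn, a rotation vector about the world's x, y, z in rad, a list of three; "hand": the opening, from 0 (shut) to 1 (fully open). A call has 1 to 10 rows; each row shifts and turns the commanded pose from where the row before left it; what a row does not reach is not made up. A row lasts 1/8 s, in which the tool goes at most 62.5 mm and 10.7 degrees, less where a joint would pass 70% of its speed; a pose out of reach is approached as far as the arm can. A call with a gripper value outside its range is refused whole. The fingers move at their own pace and stop on an object; "newtons" is the grip in N (left out, the last holds). Time passes only in rows, so rows that do not move let the fingers close. It gives the time, the measured TCP pose, the force, the opening and the grip force at its end, in the units of the state.
- manip.read_state(): the state, without advancing time (a new reading comes with each control period).
- camera(name): name is "scene" or "top" or "wrist"; returns a dict with "image" (400x640x3 uint8, red, green, blue), "fx", "fy", "cx", "cy" (pixels), "R" (3x3) and "t" (3): a world point X has camera coordinates R X + t; the wrist camera has in their place "mount" (4x4, takes a point from camera to tool coordinates, whose origin is the TCP and whose axes are the flange's). Camera axes: x right, y down, z forward; pixel columns grow to the right and rows downward; lengths in mm; the calibration is good to about 2 mm. A picture is of the moment at which its call begins: read the wrist's pose just before it. There is no depth.
- manip.sign_off(): hands the job in; it is judged then, once.
The state is a dict: "clock": time; "joints": joint angles; "qd": joint speeds; "effort": joint torques, N m; "eef_pos": TCP position; "eef_rot": TCP orientation; "wrist_force": force on the tool from outside, world axes, zero at the start; "moment": the same for the moment, N m; "finger_gap": finger opening in mm; "finger_force": force on a finger pad.
Only numpy, scipy, OpenCV 4.12 (cv2) and the standard library are available. Lean on these libraries where they do the work, as an engineer would, in place of code of your own. Each camera call takes 0.05 s, during which the arm holds its last target. There are 200 camera calls.

TASK

Gauge the lens barrel that stands on its own to the right of the bench gauge: draw the gauge's sliding jaw open by its black thumb grip and stand the barrel upright on the bed, midway between the two jaw faces. Then slide the jaw shut on it gently until the sprung anvil opposite is pushed about halfway into the head, never to its stop. Let go and leave the barrel held there, with the jar and the loupe where they are.

Things in the scene. Friction and masses are not known exactly. Their poses are not given: they have to be found in the camera images.
- gauge: Bench gauge (horizontal caliper), fixed: grey foot 76 x 230 mm, steel bed 56 mm wide, its top 16 mm above the bench. Origin: on the bench under the foot's middle; y runs along the measuring line toward the grey head (58 x 40 mm, 54 mm high, centred at y = +92 mm). Sprung anvil in the head, sliding jaw on the -y side. The barrel belongs on the line x = 0 (within 11 mm).
- jaw (a joint): Gap, m, from the sliding jaw's face to the anvil face at rest: the jaw face (26 x 26 mm, middle 33 mm high) is at gauge y = 50 mm - gap. 0 shut, 0.095 fully open; starts at 0.010 to 0.035. Stiff (9 N of friction), stays where left. Saddle 70 mm wide, 29 mm high, 2 to 46 mm behind the face; a 30 mm wide pillar, 52 mm high, carries the grip.
- anvil (a joint): How far the sprung anvil is pushed into the head, along gauge +y, m: 0 at rest, stop at 0.010. Round steel face 26 mm across, 33 mm above the bench, at gauge y = +50 mm at rest, looking along -y. Spring: 1 N to start, 0.8 N more per mm, so 5 N half way. An 8 mm steel pin, 1 mm out of the head's far side at rest, comes out as it goes in.
- jaw_grip (a point): Centre of the jaw's black thumb grip, an upright block 26 mm (gauge x) x 16 mm (gauge y) x 42 mm high, 31 mm behind the jaw face; centre 73 mm, top 94 mm above the bench, so its upper part is above a barrel on the bed (top at 50 mm). Axes as the gauge's.
- barrel_mid (a point): Centre (17 mm above its foot) of the black lens barrel to be gauged, 52 mm across and 34 mm high, about 40 g, standing upright and alone. Other such barrels stand in a pair farther right, in a pair in front on the left and in a tray: leave them.
- jar: Clear jar of swabs, 58 mm across, 84 mm high, loose; stays where it is (behind the gauge). Origin under its centre.
- magnifier: Small black loupe, 36 mm across and 36 mm high, narrow-waisted, loose; stays where it is. Origin under its centre.
Mind the look-alikes: they are no part of the job. What is shaped like the part that bears barrel_mid but green is not meant.

How it is judged (in metres and radians):
On the way, in this order (a step that is already met when the one before it is completed fails the run):
1. the jaw is drawn open wider than the barrel (value of joint jaw above 0.055 m), for 0.2 s.
2. the barrel stands on the bed between the open jaw faces, the anvil not pushed in (value of joint jaw above 0.053 m and value of joint anvil below 0.001 m and z of barrel_mid in the frame of gauge between 0.029 and 0.037 m and x of barrel_mid in the frame of gauge between -0.011 and 0.011 m and y of barrel_mid in the frame of gauge between -0.03 and 0.03 m and angle between barrel_mid's own z axis and vertical below 0.15 rad), for 0.2 s.
At the end, for the whole second after the job is handed in: The barrel stands upright (within 0.15 rad) on the gauge's bed, within 11 mm of the measuring line, held between the jaw and the anvil, with the anvil at rest pushed 2 to 8 mm into the head (value of joint anvil between 0.002 and 0.008 m and z of barrel_mid in the frame of gauge between 0.029 and 0.037 m and x of barrel_mid in the frame of gauge between -0.011 and 0.011 m and y of barrel_mid in the frame of gauge between 0.015 and 0.04 m and angle between barrel_mid's own z axis and vertical below 0.15 rad and velocity of joint anvil between -0.003 and 0.003 m/s); the robot touches nothing.
It fails at once if the anvil is driven to its stop (value of joint anvil above 0.0095 m).
It fails at once if the barrel is tipped over (angle between barrel_mid's own z axis and vertical above 0.7 rad).
It fails at once if the jar is shifted by more than 25 mm (distance of jar from where it was at the start of the episode above 0.025 m).
It fails at once if the loupe is shifted by more than 25 mm (distance of magnifier from where it was at the start of the episode above 0.025 m).
It also fails if it takes over 64 s, if anything falls off the work surface, if the arm or the gripper's body presses on something with over 40 N, if the wrist force passes 120 N, or if a joint passes its speed limit or range.

## Working session

There is one attempt and no reset: what is moved stays moved. The work goes in short steps, Python scripts to look and compute and a tool call to move; the robot and the scene stay as the last step left them, time stands still between calls to the robot, and variables do not carry over. Pictures are saved under pics/ and viewed, at most 10 in all, crops included, and the job is handed in when it is done.

Besides the shell and the picture viewer there is one more tool, called after "Call:" as name(argument=value, ...), one argument or row to a line, values as JSON. move_arm: Moves the arm, as the interface text tells. Its arguments: {"type":"object","properties":{"dp":{"type":"array","items":{"type":"array","items":{"type":"number"}}},"rotation":{"type":"array","items":{"type":"array","items":{"type":"number"}}},"hand":{"type":"array","items":{"type":"number"}},"newtons":{"type":"number"}},"required":["dp","rotation","hand"]}

```bash
mkdir -p pics
cat > h.py <<'E'
import numpy as np,cv2,pickle
from cell import manip,camera
def snap(n,f):
    s=manip.read_state(); c=camera(n); c['state']=s
    cv2.imwrite(f'pics/{f}.png',c['image'][:,:,::-1]); pickle.dump(c,open(f'pics/{f}.pkl','wb')); return c
def load(f): return pickle.load(open(f'pics/{f}.pkl','rb'))
def ray(c,uv,z):
    R=np.array(c['R']);t=np.array(c['t']).ravel()
    d=R.T@np.array([(uv[0]-c['cx'])/c['fx'],(uv[1]-c['cy'])/c['fy'],1]); o=-R.T@t
    return o+d*(z-o[2])/d[2]
def proj(c,X):
    p=np.array(c['R'])@np.array(X)+np.array(c['t']).ravel(); return np.array([c['fx']*p[0]/p[2]+c['cx'],c['fy']*p[1]/p[2]+c['cy']])
E
python3 - <<'E'
from h import *
for n in('top','scene'):
    c=snap(n,n+'0'); print(n,c['fx'],c['cx'],c['cy'],np.round(-np.array(c['R']).T@np.array(c['t']).ravel()))
s=manip.read_state();print(s['clock'],s['eef_pos'],s['eef_rot'],s['finger_gap'])
E
```

```text
top 514.3374779254336 323.167703725992 191.5412513506556 [ 449.  -82. 1197.]
scene 426.7092115597992 320.73274012336583 196.7832661773064 [  67. -784.  589.]
0.1 [161.29918535 525.58077568 179.78853274] [-3.14066769e+00 -5.56604160e-05  2.84381401e+00] 93.93236616536765
```

View pics/top0.png

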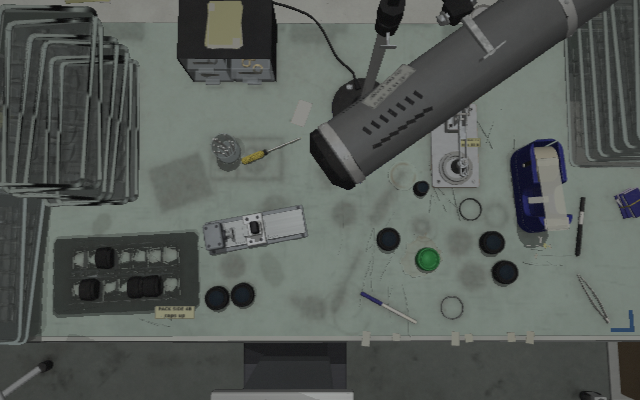

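View pics/scene0.png

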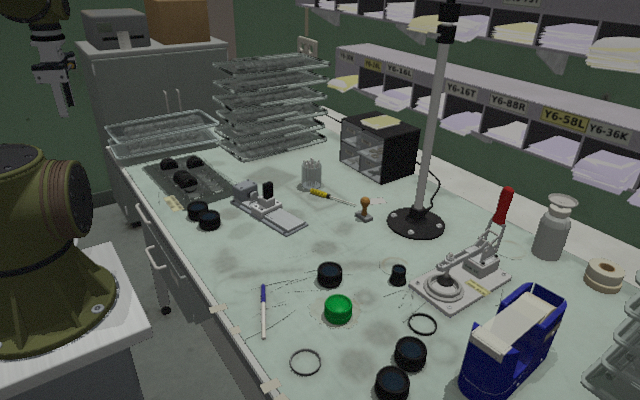

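The top view shows the gauge at about (255,230) with its head at the left end (215,235). The barrel is at (388,239), the loupe at (421,187) and the jar at (226,150). A boom hangs overhead, ending near (335,165).

Run:
```python
from h import *
a=cv2.imread('pics/top0.png')[190:265,195:315]; b=cv2.imread('pics/scene0.png')[165:240,215:335]
g=np.vstack([cv2.resize(x,None,fx=4,fy=4,interpolation=cv2.INTER_CUBIC) for x in(a,b)])
g=cv2.convertScaleAbs(g,alpha=1.5)
cv2.imwrite('pics/crop1.png',g)
c=load('top0');im=c['image'].astype(int)
def blob(u0,u1,v0,v1,th):
    m=(im[v0:v1,u0:u1].max(2)<th).astype(np.uint8); n,l,s,ce=cv2.connectedComponentsWithStats(m); k=1+s[1:,4].argmax(); return s[k],ce[k]+[u0,v0]
for r in((370,406,220,256),(410,432,176,198)):
    s,ce=blob(*r,75);print(s,ce,ray(c,ce,30))
print('jar',ray(c,(226,152),40))
for h in(300,600,900):print(h,[ray(c,p,h).round() for p in((335,165),(380,80),(470,110))],[proj(load('scene0'),ray(c,p,h)).round() for p in((335,165),(420,100))])
```

```text
[  6   8  24  23 444] [387.70945946 239.06756757] [ 490.4926741  -239.22592378   30.        ]
[  3   5  16  16 205] [420.45853659 188.11707317] [ 606.96756329 -316.32712011   30.        ]
jar [688.40271482 129.12975942  40.        ]
300 [array([ 611., -111.,  300.]), array([ 768., -193.,  300.]), array([ 712., -355.,  300.])] [array([344., 116.]), array([439., 127.])]
600 [array([ 557., -101.,  600.]), array([ 661., -156.,  600.]), array([ 624., -263.,  600.])] [array([325., -50.]), array([401., -48.])]
900 [array([503., -92., 900.]), array([ 554., -119.,  900.]), array([ 536., -172.,  900.])] [array([ 294., -316.]), array([ 341., -322.])]
```

View pics/crop1.png

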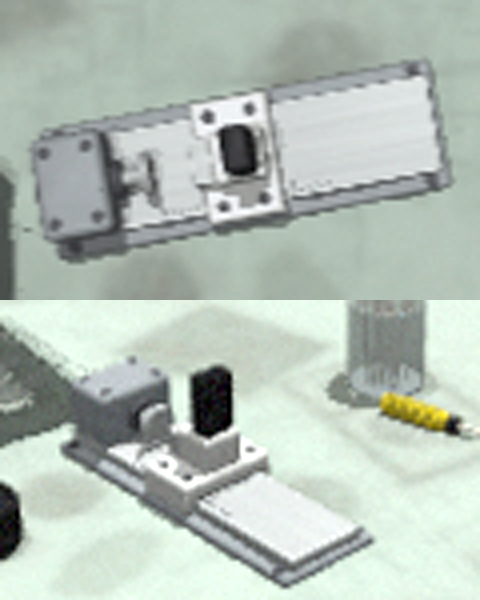

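Run:
```python
from h import *
from scipy.optimize import least_squares
c=load('top0');o=np.array([195,190])
P=[((38,-115,6),(430,62)),((-38,-115,6),(452,185)),((-38,115,6),(65,262)),((29,112,54),(33,142)),((-29,112,54),(38,240)),((29,72,54),(103,130)),((-29,72,54),(118,232))]
# which x sign: y axis points left(+Y world) ; try both
def G(p,X):
    a=p[2];return np.array([np.cos(a)*X[0]-np.sin(a)*X[1]+p[0],np.sin(a)*X[0]+np.cos(a)*X[1]+p[1],X[2]])
f=lambda p:np.concatenate([proj(c,G(p,X))-(np.array(u)/4+o) for X,u in P])
r=least_squares(f,[450,80,0]);print(r.x,r.fun.round(1))
p=r.x
for g in(.01,.02,.03,.035):print(g,((proj(c,G(p,(0,50-g-31,94)))-o)*4).round(),'saddle rear corners',[((proj(c,G(p,(s*35,50-g-46,29)))-o)*4).round() for s in(1,-1)])
print(G(p,(0,0,0)),G(p,(0,-5,0)), 'scene grip',[(proj(load('scene0'),G(p,(0,19-g,94)))-[215,165])*4+[0,300] for g in(.02*1000,30)])
for g in(10,20,30,40):print(g,((proj(c,G(p,(0,50-g-31,94)))-o)*4).round(),[((proj(c,G(p,(s*35,50-g-46,29)))-o)*4).round() for s in(1,-1)],G(p,(0,19-g,73)))
```

```text
[5.12216240e+02 5.97846695e+01 1.84056444e-01] [ 0.4 -0.7  0.8  0.8 -1.1 -0.  -1.  -0.3  1.8  1.1 -0.7 -0.6 -0.2 -0.3]
0.01 [193. 158.] saddle rear corners [array([225.,  98.]), array([246., 220.])]
0.02 [193. 158.] saddle rear corners [array([225.,  98.]), array([246., 220.])]
0.03 [193. 158.] saddle rear corners [array([225.,  98.]), array([246., 220.])]
0.035 [193. 158.] saddle rear corners [array([225.,  98.]), array([246., 220.])]
[512.21623998  59.78466947   0.        ] [513.13133497  54.86912259   0.        ] scene grip [array([206.98793702, 371.71308093]), array([217.30964634, 377.16473924])]
10 [211. 154.] [array([243.,  95.]), array([264., 217.])] [510.56906901  68.63265386  73.        ]
20 [230. 151.] [array([260.,  92.]), array([281., 214.])] [512.39925898  58.8015601   73.        ]
30 [248. 147.] [array([278.,  89.]), array([298., 210.])] [514.22944895  48.97046633  73.        ]
40 [267. 144.] [array([295.,  86.]), array([316., 207.])] [516.05963892  39.13937256  73.        ]
```

Call:
move_arm(
  dp=[
    [30,-40,2],
    [30,-40,2],
    [30,-40,2],
    [30,-40,2],
    [30,-40,2],
    [30,-40,0],
    [30,-40,0],
    [30,-40,0],
    [30,-40,0],
    [30,-40,0],
  ],
  rotation=[
    [0,0,0.05],
    [0,0,0.05],
    [0,0,0.05],
    [0,0,0.05],
    [0,0,0.05],
    [0,0,0.05],
    [0,0,0.05],
    [0,0,0.05],
    [0,0,0.05],
    [0,0,0.032],
  ],
  hand=[1,1,1,1,1,1,1,1,1,1],
)

```text
clock: 1.35
eef_pos: [462.1, 124.3, 190.1]
eef_rot: [3.142, -0.0, -2.956]
wrist_force: [-0.2, 0.5, -0.2]
finger_gap: 94.0
finger_force: 0.0
```

Call:
move_arm(
  dp=[
    [26,-35,0],
    [26,-35,0],
    [0,0,0],
  ],
  rotation=[
    [0,0,0],
    [0,0,0],
    [0,0,0],
  ],
  hand=[1,1,1],
)

```text
clock: 1.72
eef_pos: [514.1, 53.8, 189.5]
eef_rot: [-3.142, -0.001, -2.96]
wrist_force: [-0.2, 1.2, -0.7]
finger_gap: 94.1
finger_force: 0.0
```

```bash
cat >> h.py <<'E'
from scipy.spatial.transform import Rotation as Ro
def wcam(c):
    s=c['state'];T=np.eye(4);T[:3,:3]=Ro.from_euler('xyz',s['eef_rot']).as_matrix();T[:3,3]=s['eef_pos']
    W=T@np.array(c['mount']);c['R']=W[:3,:3].T;c['t']=-W[:3,:3].T@W[:3,3];return c
def G(X,p=(512.2,59.8,.184)):
    a=p[2];return np.array([np.cos(a)*X[0]-np.sin(a)*X[1]+p[0],np.sin(a)*X[0]+np.cos(a)*X[1]+p[1],X[2]])
E
python3 - <<'E'
from h import *
c=wcam(snap('wrist','w1'));s=c['state'];print(s['eef_pos'],s['eef_rot'],s['joints'])
print('grip top',proj(c,G((0,-5,94))),'head',proj(c,G((0,92,54))),'foot end',proj(c,G((0,-115,6))))
E
```

```text
[514.09394857  53.81511402 189.50801928] [-3.14156198e+00 -1.20397713e-03 -2.96028856e+00] [ 3.35531504e-02  2.19413618e-01  1.60030920e+00 -2.14123355e-04
  1.32305618e+00 -1.71849466e+00]
grip top [320.84469505 197.46975661] head [401.49044199 190.26876442] foot end [239.81784807 184.05220305]
```

View pics/w1.png

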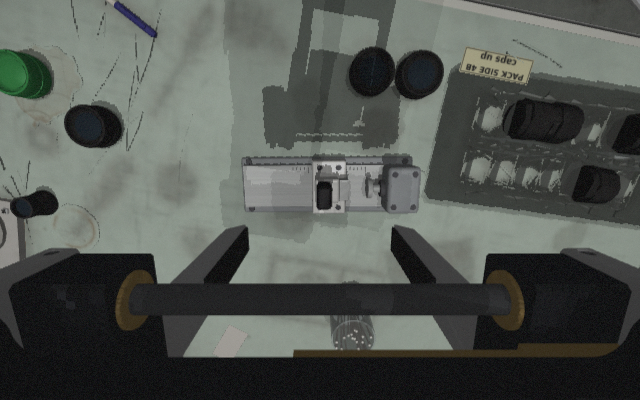

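Call:
move_arm(
  dp=[
    [-1,3,-40],
    [0,0,-40],
    [0,0,-35],
    [0,0,-12],
    [0,0,0],
    [0,0,0],
    [0,0,0],
    [0,0,0],
  ],
  rotation=[
    [0,0,0],
    [0,0,0],
    [0,0,0],
    [0,0,0],
    [0,0,0],
    [0,0,0],
    [0,0,0],
    [0,0,0],
  ],
  hand=[1,1,1,1,0.3,0.1,0,0],
  newtons=15,
)

```text
clock: 2.78
eef_pos: [512.7, 58.8, 63.8]
eef_rot: [-3.141, 0.001, -2.957]
wrist_force: [-0.6, 0.2, 0.2]
finger_gap: 57.2
finger_force: 0.0
```

Call:
move_arm(
  dp=[
    [0,0,0],
    [0,0,0],
    [0,0,0],
    [0,0,0],
  ],
  rotation=[
    [0,0,0],
    [0,0,0],
    [0,0,0],
    [0,0,0],
  ],
  hand=[0,0,0,0],
)

```text
clock: 3.28
eef_pos: [512.4, 58.8, 63.2]
eef_rot: [-3.142, -0.0, -2.957]
wrist_force: [-0.2, -0.4, 0.0]
finger_gap: 17.6
finger_force: 0.0
```

Call:
move_arm(
  dp=[
    [0,0,0],
    [0,0,0],
    [0,0,0],
    [0.5,-3,0],
    [0.9,-5,0],
    [0.9,-5,0],
  ],
  rotation=[
    [0,0,0],
    [0,0,0],
    [0,0,0],
    [0,0,0],
    [0,0,0],
    [0,0,0],
  ],
  hand=[0,0,0,0,0,0],
)

```text
clock: 4.03
eef_pos: [514.6, 47.0, 63.2]
eef_rot: [3.139, 0.0, -2.957]
wrist_force: [0.3, 9.4, -0.9]
finger_gap: 15.7
finger_force: 15.0
```

Call:
move_arm(
  dp=[
    [1,-5.5,0],
    [1,-5.5,0],
    [1,-5.5,0],
    [1,-5.5,0],
    [1,-5.5,0],
    [1,-5.5,0],
    [1,-5.5,0],
    [1,-5.5,0],
    [0.5,-2.5,0],
    [0,0,0],
  ],
  rotation=[
    [0,0,0],
    [0,0,0],
    [0,0,0],
    [0,0,0],
    [0,0,0],
    [0,0,0],
    [0,0,0],
    [0,0,0],
    [0,0,0],
    [0,0,0],
  ],
  hand=[0,0,0,0,0,0,0,0,0,0],
)

```text
clock: 5.28
eef_pos: [523.4, 0.3, 63.2]
eef_rot: [3.14, 0.001, -2.957]
wrist_force: [2.7, 6.6, -0.8]
finger_gap: 15.5
finger_force: 15.0
```

Run:
```python
from h import *
c=snap('top','top1')
g=cv2.imread('pics/top1.png')[190:265,195:315]
d=cv2.imread('pics/scene0.png')
e=snap('scene','sc1');s=e['state'];print(s['eef_pos'],s['wrist_force'],s['finger_gap'])
b=cv2.imread('pics/sc1.png')[165:240,215:335]
cv2.imwrite('pics/crop2.png',cv2.convertScaleAbs(np.vstack([cv2.resize(x,None,fx=4,fy=4,interpolation=2) for x in(g,b)]),alpha=1.5))
```

```text
[5.23407174e+02 2.55949843e-01 6.32318243e+01] [ 2.22778342  6.26131887 -1.99382602] 15.82751437621098
```

View pics/crop2.png

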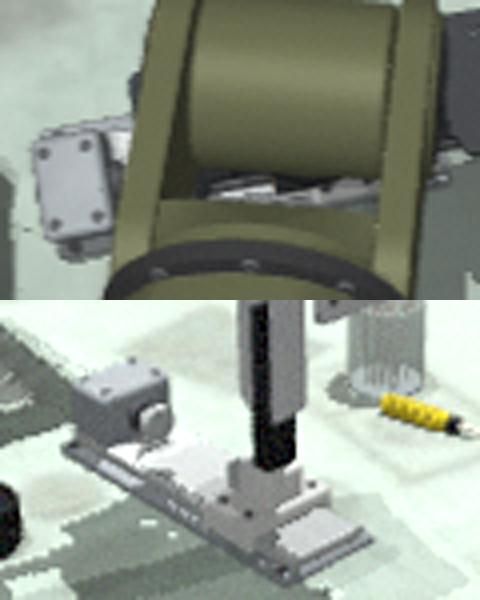

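The jaw has been drawn back to a gap of about 80 mm, and the anvil is free. Next is the barrel.

Call:
move_arm(
  dp=[
    [0,0,0],
    [0,0,0],
    [0,0,0],
    [0,0,30],
    [0,0,40],
    [0,0,40],
  ],
  rotation=[
    [0,0,0],
    [0,0,0],
    [0,0,0],
    [0,0,0],
    [0,0,0],
    [0,0,0],
  ],
  hand=[0.6,1,1,1,1,1],
)

```text
clock: 6.12
eef_pos: [523.0, -0.8, 174.5]
eef_rot: [3.142, -0.0, -2.958]
wrist_force: [0.2, 0.3, -0.6]
finger_gap: 72.2
finger_force: 0.0
```

Call:
move_arm(
  dp=[
    [-3,-24,0],
    [-3,-24,0],
    [-3,-24,0],
    [-3,-24,0],
    [-3,-24,0],
    [-4,-24,0],
    [-4,-24,0],
    [-4,-24,0],
    [-3,-24,0],
    [-3,-22,0],
  ],
  rotation=[
    [0,0,-0.157],
    [0,0,-0.157],
    [0,0,-0.157],
    [0,0,-0.157],
    [0,0,-0.157],
    [0,0,-0.157],
    [0,0,-0.157],
    [0,0,-0.157],
    [0,0,-0.157],
    [0,0,-0.157],
  ],
  hand=[1,1,1,1,1,1,1,1,1,1],
)

```text
clock: 7.38
eef_pos: [489.9, -239.6, 173.2]
eef_rot: [-3.142, -0.0, 1.75]
wrist_force: [-0.1, -0.4, -0.0]
finger_gap: 93.9
finger_force: 0.0
```

Call:
move_arm(
  dp=[
    [0,0,0],
    [0,0,0],
  ],
  rotation=[
    [0,0,0],
    [0,0,0],
  ],
  hand=[1,1],
)

```text
clock: 7.62
eef_pos: [490.2, -238.2, 173.2]
eef_rot: [-3.141, -0.0, 1.759]
wrist_force: [-0.4, 0.1, -0.1]
finger_gap: 93.8
finger_force: 0.0
```

Run:
```python
from h import *
c=wcam(snap('wrist','w2'));s=c['state'];print(s['eef_pos'],s['eef_rot'],s['wrist_force'])
w=proj(c,(490,-238,34));print('pred top',w,'foot',proj(c,(490,-238,0)))
t=snap('top','top2')
g=cv2.imread('pics/top2.png')[190:265,195:315]
b=cv2.imread('pics/w2.png')
cv2.imwrite('pics/crop3.png',cv2.convertScaleAbs(np.vstack([np.pad(cv2.resize(g,None,fx=2.5,fy=2.5,interpolation=2),((0,0),(0,340),(0,0))),b]),alpha=1.4))
```

```text
[ 490.18050995 -238.22012131  173.19232469] [-3.14149176e+00 -2.48451905e-04  1.75863090e+00] [-0.36878264  0.1427252  -0.0694811 ]
pred top [318.73688354 190.5289108 ] foot [318.80973353 185.71380337]
```

View pics/crop3.png

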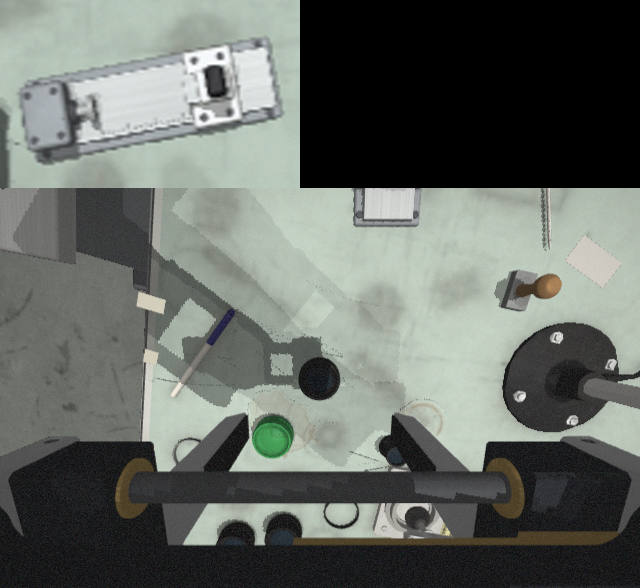

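The wrist view puts the barrel at (319,190), within 1 px of where I predicted it. I'm descending to grip it.

Call:
move_arm(
  dp=[
    [0,0,-45],
    [0,0,-45],
    [0,0,-45],
    [0,0,-22],
    [0,0,-10],
    [0,0,0],
    [0,0,0],
    [0,0,0],
    [0,0,0],
    [0,0,0],
  ],
  rotation=[
    [0,0,0],
    [0,0,0],
    [0,0,0],
    [0,0,0],
    [0,0,0],
    [0,0,0],
    [0,0,0],
    [0,0,0],
    [0,0,0],
    [0,0,0],
  ],
  hand=[1,1,1,1,1,0.5,0.3,0.3,0.3,0.3],
  newtons=10,
)

```text
clock: 8.98
eef_pos: [490.3, -238.8, 6.4]
eef_rot: [3.141, 0.0, 1.756]
wrist_force: [-0.1, 0.2, 0.3]
finger_gap: 48.7
finger_force: 9.3
```

Call:
move_arm(
  dp=[
    [0,0,0],
    [0,0,0],
    [0,0,15],
    [0,0,0],
  ],
  rotation=[
    [0,0,0],
    [0,0,0],
    [0,0,0],
    [0,0,0],
  ],
  hand=[0.3,0.3,0.3,0.3],
)

```text
clock: 9.48
eef_pos: [490.9, -239.1, 22.7]
eef_rot: [3.14, 0.001, 1.756]
wrist_force: [0.5, 0.1, -1.1]
finger_gap: 48.4
finger_force: 9.2
```

Call:
move_arm(
  dp=[
    [0,0,25],
    [0,0,35],
    [0,0,35],
    [0,0,0],
  ],
  rotation=[
    [0,0,0],
    [0,0,0],
    [0,0,0],
    [0,0,0],
  ],
  hand=[0.3,0.3,0.3,0.3],
)

```text
clock: 9.98
eef_pos: [491.2, -239.3, 118.8]
eef_rot: [3.138, 0.003, 1.756]
wrist_force: [0.3, -0.1, -0.8]
finger_gap: 48.3
finger_force: 9.2
```

Run:
```python
from h import *
c=wcam(snap('wrist','w3'));s=c['state'];print(s['eef_pos'],s['eef_rot'],s['finger_gap'],s['finger_force'],s['wrist_force'])
x,y,z=s['eef_pos'];zb=z-6.4
for k in(34,0):print(proj(c,(x,y,zb+k)))
R=26;ang=np.linspace(0,2*np.pi,40)
im=cv2.imread('pics/w3.png')
for k,col in((34,(0,0,255)),(0,(0,255,0))):
    q=np.array([proj(c,(x+R*np.cos(a),y+R*np.sin(a),zb+k)) for a in ang]);cv2.polylines(im,[q.astype(np.int32)],True,col,1)
im=cv2.convertScaleAbs(im,alpha=2);cv2.imwrite('pics/w3c.png',cv2.resize(im[100:300,200:440],None,fx=3,fy=3))
```

```text
[ 491.23841219 -239.3101538   118.77121603] [3.13802944e+00 3.02014047e-03 1.75580022e+00] 48.32634446613575 9.243986046385544 [ 0.29969531 -0.13095015 -0.78105872]
[318.372939   239.39825486]
[318.39130254 223.52839185]
```

View pics/w3c.png

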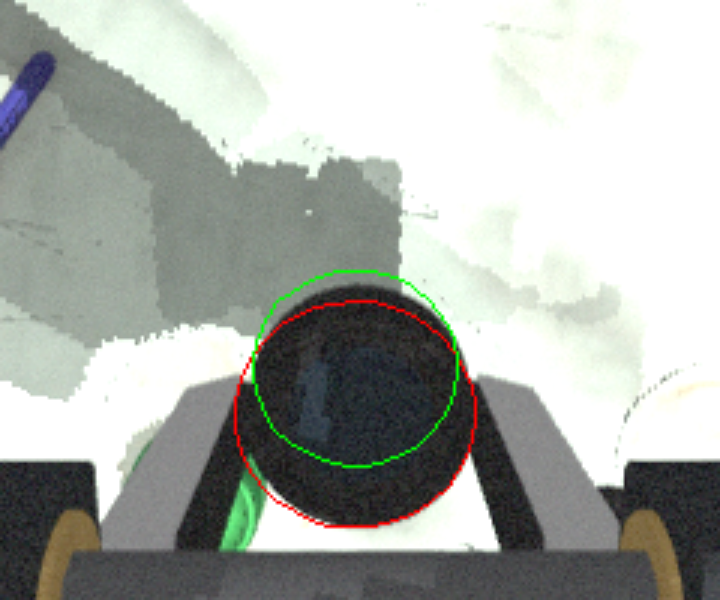

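Call:
move_arm(
  dp=[
    [2,31,15],
    [2,31,0],
    [2,31,0],
    [2,31,0],
    [2,31,0],
    [2,31,0],
    [2,31,0],
    [2,31,0],
    [2,31,0],
    [1,30,0],
  ],
  rotation=[
    [0,0,0],
    [0,0,0],
    [0,0,0],
    [0,0,0],
    [0,0,0],
    [0,0,0],
    [0,0,0],
    [0,0,0],
    [0,0,0],
    [0,0,0],
  ],
  hand=[0.3,0.3,0.3,0.3,0.3,0.3,0.3,0.3,0.3,0.3],
)

```text
clock: 11.28
eef_pos: [508.5, 71.3, 129.8]
eef_rot: [-3.139, -0.0, 1.756]
wrist_force: [0.6, -0.4, -0.2]
finger_gap: 48.3
finger_force: 9.3
```

Call:
move_arm(
  dp=[
    [0,0,0],
    [0,0,-20],
    [0,0,-20],
    [0,0,-20],
    [0,0,-10],
    [0,0,0],
    [0,0,0],
  ],
  rotation=[
    [0,0,0],
    [0,0,0],
    [0,0,0],
    [0,0,0],
    [0,0,0],
    [0,0,0],
    [0,0,0],
  ],
  hand=[0.3,0.3,0.3,0.3,0.3,0.3,0.3],
)

```text
clock: 12.15
eef_pos: [509.5, 70.1, 61.8]
eef_rot: [3.141, 0.0, 1.756]
wrist_force: [-0.1, 1.2, 0.3]
finger_gap: 48.5
finger_force: 9.3
```

Run:
```python
from h import *
c=wcam(snap('wrist','w4'));s=c['state'];print(s['eef_pos'],s['eef_rot'],s['finger_gap'],s['finger_force'],s['wrist_force'])
im=cv2.imread('pics/w4.png')
for X in [(0,50,46),(0,50,33),(38,115,6),(-38,115,6),(28,72,16),(-28,72,16),(29,112,54),(-29,112,54),(29,72,54),(-29,72,54),(38,-115,6),(-38,-115,6),(0,-61,94)]:
    cv2.drawMarker(im,tuple(int(v) for v in proj(c,G(X)).round()),(0,0,255),0,10)
im=cv2.convertScaleAbs(im,alpha=1.5);cv2.imwrite('pics/w4c.png',im)
```

```text
[509.4895992   70.12461337  61.79787542] [3.14083926e+00 1.21624980e-04 1.75567831e+00] 48.45175434540657 9.26458929599903 [-0.13497283  1.15079938  0.32677969]
```

View pics/w4c.png

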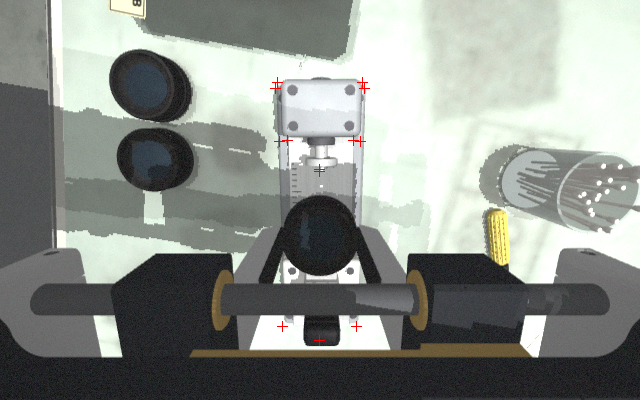

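Call:
move_arm(
  dp=[
    [1,0,-15],
    [0,0,-13],
    [0,0,-7],
    [0,0,-3],
    [0,0,0],
  ],
  rotation=[
    [0,0,0],
    [0,0,0],
    [0,0,0],
    [0,0,0],
    [0,0,0],
  ],
  hand=[0.3,0.3,0.3,0.3,0.3],
)

```text
clock: 12.82
eef_pos: [510.2, 70.3, 23.2]
eef_rot: [-3.142, -0.0, 1.756]
wrist_force: [-0.8, -0.6, -1.2]
finger_gap: 48.2
finger_force: 9.3
```

Call:
move_arm(
  dp=[
    [0,0,-0.7],
    [0,0,0],
    [0,0,0],
    [0,0,0],
    [0,0,0],
    [0,0,0],
  ],
  rotation=[
    [0,0,0],
    [0,0,0],
    [0,0,0],
    [0,0,0],
    [0,0,0],
    [0,0,0],
  ],
  hand=[0.3,0.3,0.6,0.8,0.85,0.85],
)

```text
clock: 13.58
eef_pos: [510.2, 70.3, 22.6]
eef_rot: [3.142, -0.0, 1.756]
wrist_force: [0.2, -0.0, 0.2]
finger_gap: 79.4
finger_force: 0.0
```

Call:
move_arm(
  dp=[
    [0,0,20],
    [0,0,40],
    [0,0,40],
    [0,0,35],
    [0,0,0],
  ],
  rotation=[
    [0,0,0],
    [0,0,0],
    [0,0,0],
    [0,0,0],
    [0,0,0],
  ],
  hand=[1,1,1,1,1],
)

```text
clock: 14.2
eef_pos: [511.3, 70.4, 159.9]
eef_rot: [3.137, 0.001, 1.756]
wrist_force: [-0.6, -1.2, -0.2]
finger_gap: 93.9
finger_force: 0.0
```

Run:
```python
from h import *
c=wcam(snap('wrist','w5'));e=snap('scene','sc5');s=e['state'];print(s['eef_pos'],s['wrist_force'])
im=cv2.imread('pics/w5.png')
for X in [(0,50,46),(0,10,50),(29,112,54),(-29,112,54),(29,72,54),(-29,72,54),(38,-115,6),(-38,-115,6),(0,-61,94)]:
    cv2.drawMarker(im,tuple(int(v) for v in proj(c,G(X)).round()),(0,0,255),0,6)
a=cv2.resize(im[70:270,200:440],None,fx=2,fy=2); b=cv2.resize(cv2.imread('pics/sc5.png')[155:245,215:335],None,fx=3,fy=3)
cv2.imwrite('pics/c5.png',cv2.convertScaleAbs(np.hstack([a[:270],b]) if 0 else np.hstack([np.pad(a,((0,0),(0,0),(0,0))),np.pad(b[:, :320],((0,400-270),(0,0),(0,0)))]),alpha=1.5))
```

```text
[510.43607191  70.305655   158.03498151] [ 0.43745249 -0.1981724   0.05102871]
```

View pics/c5.png

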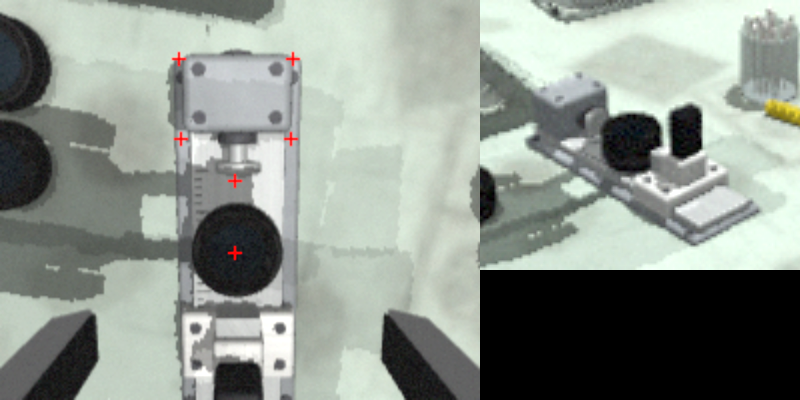

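The barrel stands on the bed, centred on the line and clear of both faces. I'm going back to the grip.

Call:
move_arm(
  dp=[
    [0,0,15],
    [1.5,-8,0],
    [1.5,-8,0],
    [1.5,-8,0],
    [1.5,-8,0],
    [1.5,-8,0],
    [1.5,-8,0],
    [1.5,-8,0],
    [1.5,-8,0],
    [0.5,-7,0],
  ],
  rotation=[
    [0,0,0.157],
    [0,0,0.157],
    [0,0,0.157],
    [0,0,0.157],
    [0,0,0.157],
    [0,0,0.157],
    [0,0,0.157],
    [0,0,0.157],
    [0,0,0.157],
    [0,0,0.157],
  ],
  hand=[1,1,1,1,1,1,1,1,1,1],
)

```text
clock: 15.55
eef_pos: [522.1, -1.0, 170.9]
eef_rot: [3.141, -0.003, -2.952]
wrist_force: [-0.3, -0.9, 0.3]
finger_gap: 94.1
finger_force: 0.0
```

Call:
move_arm(
  dp=[
    [0,0,0],
    [0,0,-40],
    [0,0,-40],
    [0,0,-25],
    [0,0,-6],
    [0,0,0],
    [0,0,0],
    [0,0,0],
    [0,0,0],
    [0,0,0],
  ],
  rotation=[
    [0,0,0],
    [0,0,0],
    [0,0,0],
    [0,0,0],
    [0,0,0],
    [0,0,0],
    [0,0,0],
    [0,0,0],
    [0,0,0],
    [0,0,0],
  ],
  hand=[1,1,1,1,1,0,0,0,0,0],
  newtons=20,
)

```text
clock: 16.8
eef_pos: [522.7, -0.7, 61.7]
eef_rot: [-3.141, 0.0, -2.957]
wrist_force: [0.9, -0.2, -0.5]
finger_gap: 47.7
finger_force: 0.0
```

Call:
move_arm(
  dp=[
    [0,0,0],
    [0,0,0],
    [0,0,0],
    [0,0,0],
    [0,0,0],
  ],
  rotation=[
    [0,0,0],
    [0,0,0],
    [0,0,0],
    [0,0,0],
    [0,0,0],
  ],
  hand=[0,0,0,0,0],
)

```text
clock: 17.42
eef_pos: [522.6, -0.5, 61.5]
eef_rot: [3.141, -0.0, -2.957]
wrist_force: [-1.0, 4.0, 0.1]
finger_gap: 15.6
finger_force: 20.0
```

Call:
move_arm(
  dp=[
    [-0.55,2.95,0],
    [-0.55,2.95,0],
    [-0.55,2.95,0],
    [-0.55,2.95,0],
    [-0.55,2.95,0],
    [-0.55,2.95,0],
    [-0.55,2.95,0],
    [-0.55,2.95,0],
    [-0.3,1.5,0],
    [0,0,0],
  ],
  rotation=[
    [0,0,0],
    [0,0,0],
    [0,0,0],
    [0,0,0],
    [0,0,0],
    [0,0,0],
    [0,0,0],
    [0,0,0],
    [0,0,0],
    [0,0,0],
  ],
  hand=[0,0,0,0,0,0,0,0,0,0],
)

```text
clock: 18.68
eef_pos: [518.1, 23.2, 61.5]
eef_rot: [-3.14, 0.0, -2.958]
wrist_force: [0.2, -7.5, -1.8]
finger_gap: 16.0
finger_force: 20.0
```

Run:
```python
from h import *
c=wcam(snap('wrist','w6'));e=snap('scene','sc6');t=snap('top','top6');s=e['state'];print(s['eef_pos'],s['wrist_force'])
a=cv2.resize(cv2.imread('pics/w6.png')[100:300,260:460],None,fx=2,fy=2,interpolation=2); b=cv2.resize(cv2.imread('pics/sc6.png')[160:230,215:315],None,fx=4,fy=4,interpolation=2)
cv2.imwrite('pics/c6.png',cv2.convertScaleAbs(np.hstack([a,np.pad(b,((0,120),(0,0),(0,0)))]),alpha=1.5))
```

```text
[518.15391317  23.26328085  61.54133769] [ 0.87494337 -7.68864289 -1.54242019]
```

View pics/c6.png

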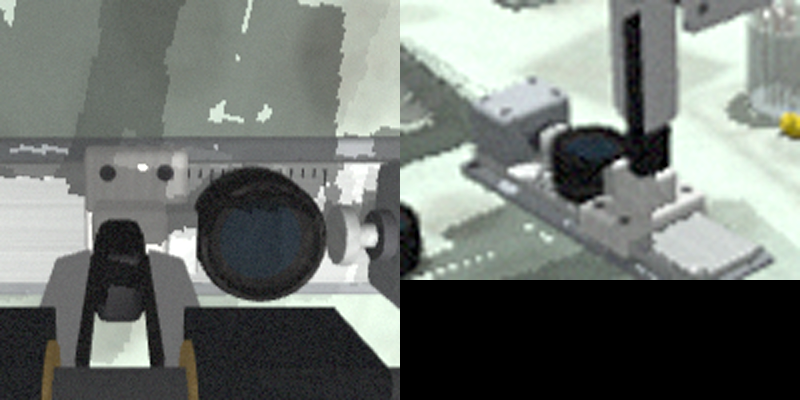

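Run:
```python
from h import *
c=wcam(load('w6'))
p=(512.2,59.8,.184)
def g(u,z):
    d=ray(c,u,z)[:2]-p[:2];a=p[2];return np.array([np.cos(a)*d[0]+np.sin(a)*d[1],-np.sin(a)*d[0]+np.cos(a)*d[1]])
for u in((196,235),(326,235),(261,168),(261,300)):print('barrel',g((260+u[0]/2,100+u[1]/2),50))
print('anvil face',[g((260+u/2,100+236/2),33) for u in(340,345,350)],'top',g((260+338/2,100+207/2),46))
im=cv2.imread('pics/w6.png')[170:260,350:460]
cv2.imwrite('pics/c7.png',cv2.convertScaleAbs(cv2.resize(im,None,fx=6,fy=6,interpolation=2),alpha=1.5))
```

```text
barrel [-3.78441003 -7.31337147]
barrel [-3.83587034 43.26902274]
barrel [-30.19994636  16.47079754]
barrel [23.23520805 19.53270895]
anvil face [array([ 1.53271101, 55.52068784]), array([ 1.53056886, 57.61957733]), array([ 1.52842677, 59.71840112])] top [-14.08924857  48.50943394]
```

View pics/c7.png

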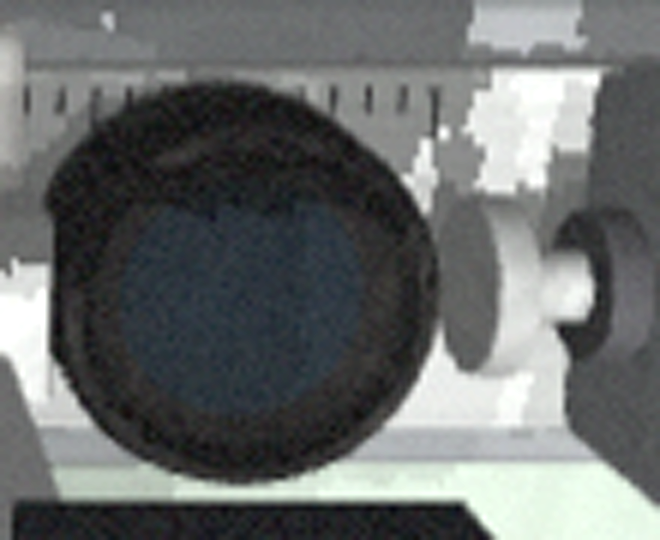

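The wrist view shows the anvil's dark face at about (428,217), still clear of the barrel edge at 423. I'll advance in small steps and track the flange against the head numerically. Contact is where the flange stops moving in the picture.

Call:
move_arm(
  dp=[
    [-0.4,2,0],
    [-0.4,2,0],
    [0,0,0],
    [0,0,0],
  ],
  rotation=[
    [0,0,0],
    [0,0,0],
    [0,0,0],
    [0,0,0],
  ],
  hand=[0,0,0,0],
)

```text
clock: 19.32
eef_pos: [517.4, 27.3, 61.5]
eef_rot: [-3.14, 0.0, -2.957]
wrist_force: [0.8, -6.9, -1.3]
finger_gap: 15.4
finger_force: 20.0
```

```bash
cat > m.py <<'E'
from h import *
import sys
n=sys.argv[1]
c=snap('wrist',n);s=c['state'];d=np.array(s['eef_pos'][:2])-[512.2,59.8]
print('y',round(-np.sin(.184)*d[0]+np.cos(.184)*d[1],2),'fy',np.round(s['wrist_force'],2))
gr=lambda f:cv2.cvtColor(load(f)['image'],cv2.COLOR_RGB2GRAY)
a,b=gr('w6'),gr(n)
# sub-pixel ECC-like template match of flange, head front, and barrel
for k,(u0,u1,v0,v1) in dict(flange=(425,443,201,234),head=(445,459,200,240),ticks=(402,424,183,189),barrel=(365,415,184,250)).items():
    t=cv2.resize(a[v0:v1,u0:u1],None,fx=8,fy=8,interpolation=2);U0=max(u0-40,0)
    S=cv2.resize(b[v0-3:v1+3,U0:u1+6],None,fx=8,fy=8,interpolation=2)
    r=cv2.matchTemplate(S,t,cv2.TM_CCOEFF_NORMED);_,m,_,l=cv2.minMaxLoc(r)
    print(k,'du',l[0]/8+U0-u0,'dv',l[1]/8-3,round(m,3))
print(b[217,415:460])
E
python3 m.py w7
```

```text
y -32.95 fy [ 0.75 -6.94 -1.25]
flange du -4.875 dv 0.0 0.964
head du -4.875 dv 0.0 0.985
ticks du 1.0 dv 0.25 0.788
barrel du 0.25 dv 0.0 0.97
[ 41  29  29  24  27  40  30  24  56  67  63  63  68 110 147 149 147 146
 140 137 143 148 149 148 146 149 145 144 121  53  32  38  64  69  69  72
  67  68  67  49  58  58  57  58  73]
```

Call:
move_arm(
  dp=[
    [-0.3,1.5,0],
    [-0.3,1.5,0],
    [0,0,0],
  ],
  rotation=[
    [0,0,0],
    [0,0,0],
    [0,0,0],
  ],
  hand=[0,0,0],
)

```text
clock: 19.75
eef_pos: [516.8, 30.2, 61.6]
eef_rot: [-3.139, 0.0, -2.957]
wrist_force: [0.9, -7.9, -1.0]
finger_gap: 15.7
finger_force: 20.0
```

```bash
python3 m.py w8
```

```text
y -29.93 fy [ 0.91 -7.9  -0.95]
flange du -9.0 dv 0.375 0.9
head du -8.375 dv 0.0 0.966
ticks du -2.25 dv -0.625 0.685
barrel du 0.0 dv 0.0 0.958
[ 42  34  25  18  21  32  40  20  53 100 145 148 150 147 140 138 142 148
 146 147 146 146 144 146 123  75  32  33  57  66  66  70  69  67  66  50
  56  57  59  60  75  85  96 109 115]
```

Call:
move_arm(
  dp=[
    [-0.2,1,0],
    [-0.2,1,0],
    [0,0,0],
  ],
  rotation=[
    [0,0,0],
    [0,0,0],
    [0,0,0],
  ],
  hand=[0,0,0],
)

```text
clock: 20.18
eef_pos: [516.5, 32.0, 61.5]
eef_rot: [-3.139, 0.0, -2.958]
wrist_force: [1.8, -8.7, -0.7]
finger_gap: 16.1
finger_force: 20.0
```

```bash
python3 m.py w9
```

```text
y -28.1 fy [ 1.82 -8.68 -0.74]
flange du -10.125 dv 0.25 0.907
head du -10.625 dv 0.0 0.954
ticks du 1.125 dv 0.25 0.622
barrel du 0.25 dv 0.0 0.966
[ 32  26  25  28  21  28  26  30 100 151 150 148 144 139 136 143 148 147
 148 148 148 144 121  54  26  35  59  67  66  61  64  63  65  50  56  62
  58  65  77  91 101 114 118 121 128]
```

Call:
move_arm(
  dp=[
    [-0.2,1,0],
    [-0.2,1,0],
    [0,0,0],
  ],
  rotation=[
    [0,0,0],
    [0,0,0],
    [0,0,0],
  ],
  hand=[0,0,0],
)

```text
clock: 20.6
eef_pos: [516.2, 33.8, 61.6]
eef_rot: [-3.139, 0.0, -2.958]
wrist_force: [2.1, -11.6, -1.5]
finger_gap: 15.8
finger_force: 20.0
```

```bash
python3 m.py w10
python3 - <<'E'
from h import *
for f in('w6','w7','w8','w9','w10'):
    b=cv2.cvtColor(load(f)['image'],cv2.COLOR_RGB2GRAY)
    print(f);print(b[[207,227]][:,415:455])
E
```

```text
y -26.29 fy [  2.14 -11.57  -1.53]
flange du -10.375 dv 0.5 0.884
head du -12.75 dv 0.0 0.949
ticks du -0.875 dv -0.375 0.651
barrel du -0.25 dv 0.0 0.973
[ 40  27  28  23  22  21  29  37 112 148 150 148 135 139 136 142 149 147
 148 146 121  52  33  34  65  64  63  62  60  62  60  54  60  57  58  68
  83  95 107 115 120 124 130 135 138]
w6
[[ 15  21  22  33  33  26  58  74  70  62  66  63  62  63  65  63  78 102
  101 100  98  98  98  82  85  71  69  70  51  30  37  30  29  32  36  45
   46  46  45  42]
 [ 29  33  18  23  37  38  50 129 153  80  61  62  64  64  62  66  75 122
  146 145 145 143 140 143 143 144 142 142 128  54  29  32  34  34  35  49
   66  66  65  68]]
w7
[[ 16  25  22  24  24  19  47  67  62  62  62  69  80 100 101  97  99  96
   78  72  70  69  71  62  35  31  30  21  24  29  44  48  47  41  47  43
   43  54  50  56]
 [ 24  16  24  20  36  32  43  63  60  66  66  73 126 144 146 144 143 141
  140 142 147 145 143 129  76  32  35  32  35  37  51  66  62  66  67  69
   69  56  52  57]]
w8
[[ 26  18  23  27  26  19  48  64  75  84  81  81  81  83  93  73  73  74
   71  7
[... 229 characters left out ...]
 56
   62  59  59  75]]
w9
[[ 24  19  24  24  29  25  55  79  82  80  83  81  82  71  73  72  70  71
   51  36  35  31  25  33  40  47  42  41  45  42  43  53  55  58  58  57
   57  57  61  74]
 [ 25  29  28  27  39  35  56 126 145 146 145 144 141 142 133 133 135 134
  103  33  33  33  28  36  48  57  60  65  64  63  71  59  58  60  58  54
   64  78  81 106]]
w10
[[ 17  10  17  28  27  30  55  79  82  81  80  80  96  80  74  71  43  32
   30  34  33  32  45  41  42  43  39  38  42  54  55  55  58  60  59  59
   73  82  94 108]
 [ 29  20  23  27  33  39  55 130 146 148 146 144 139 139 134 130  70  34
   32  36  32  35  52  60  63  64  68  63  65  53  53  60  56  59  71  76
   93 109 115 119]]
```

Contact came at about y = −29, so the anvil is now about 2.5 mm in and the force is rising as expected. I'll push about 2.3 mm more.

Call:
move_arm(
  dp=[
    [-0.2,1.2,0],
    [-0.2,1.2,0],
    [0,0,0],
    [0,0,0],
  ],
  rotation=[
    [0,0,0],
    [0,0,0],
    [0,0,0],
    [0,0,0],
  ],
  hand=[0,0,0,0],
)

```text
clock: 21.15
eef_pos: [515.7, 36.0, 61.6]
eef_rot: [-3.139, 0.0, -2.958]
wrist_force: [2.6, -13.1, -1.5]
finger_gap: 15.7
finger_force: 20.0
```

```bash
python3 m.py w11
```

```text
y -24.03 fy [  2.63 -13.13  -1.5 ]
flange du -10.75 dv 0.25 0.82
head du -15.25 dv 0.0 0.931
ticks du -3.0 dv -0.75 0.568
barrel du 0.0 dv 0.0 0.963
[ 40  29  25  21  28  41  38  41 118 151 140 139 145 140 136 147 148 125
  77  31  29  60  66  67  66  65  65  61  50  56  56  59  66  74  89 100
 108 118 125 130 135 139 138 140 139]
```

Call:
move_arm(
  dp=[
    [0,0,0],
    [0,0,0],
    [0,0,0],
    [0,0,0],
    [0,0,20],
    [0,0,30],
    [0,0,30],
    [0,0,30],
    [0,0,0],
  ],
  rotation=[
    [0,0,0],
    [0,0,0],
    [0,0,0],
    [0,0,0],
    [0,0,0],
    [0,0,0],
    [0,0,0],
    [0,0,0],
    [0,0,0],
  ],
  hand=[0.3,0.7,1,1,1,1,1,1,1],
)

```text
clock: 22.32
eef_pos: [516.3, 37.9, 173.5]
eef_rot: [-3.141, 0.004, -2.957]
wrist_force: [0.2, -0.0, 0.1]
finger_gap: 94.1
finger_force: 0.0
```

Call:
move_arm(
  dp=[
    [-5,0,0],
    [0,0,0],
    [0,0,0],
  ],
  rotation=[
    [0,0,0],
    [0,0,0],
    [0,0,0],
  ],
  hand=[1,1,1],
)

```text
clock: 22.7
eef_pos: [510.1, 37.8, 171.0]
eef_rot: [3.141, -0.001, -2.957]
wrist_force: [0.6, -0.6, 0.1]
finger_gap: 94.0
finger_force: 0.0
```

Run:
```python
from h import *
c=wcam(snap('wrist','w12'));s=c['state'];print(s['eef_pos'],s['wrist_force'],s['finger_gap'])
g=cv2.cvtColor(c['image'],cv2.COLOR_RGB2GRAY)
# true gauge origin shifted ~(1.3,2.5) in gauge axes; rough profile on the measuring line
def prof(x,z):
    out=[]
    for y in np.arange(-10,82,2.):
        u=proj(c,G((x,y,z)));out.append(int(cv2.getRectSubPix(g,(1,1),tuple(float(v) for v in u))[0,0]))
    return out
print('z46 x1',prof(1,46));print('z50',prof(1,50))
# barrel blob: dark region round predicted place
u,v=proj(c,G((1,31.5,50)));u,v=int(u),int(v);m=(g[v-45:v+45,u-45:u+45]<45).astype(np.uint8)
n,l,st,ce=cv2.connectedComponentsWithStats(m);k=1+st[1:,4].argmax();print('barrel blob',st[k],ce[k]+[u-45,v-45],'pred',u,v)
```

```text
[510.14436034  37.77291728 170.96355929] [ 0.6096463  -0.55886975  0.12281873] 94.02733640333506
z46 x1 [160, 158, 105, 140, 141, 141, 142, 139, 91, 27, 27, 25, 25, 30, 29, 30, 33, 30, 36, 38, 36, 34, 35, 34, 36, 36, 36, 32, 30, 29, 30, 29, 24, 36, 97, 140, 137, 126, 111, 40, 67, 64, 56, 58, 88, 106]
z50 [160, 155, 99, 140, 141, 143, 141, 138, 72, 29, 20, 21, 25, 32, 28, 32, 32, 32, 35, 38, 36, 35, 34, 35, 36, 37, 35, 31, 34, 27, 28, 27, 30, 54, 141, 142, 125, 109, 45, 59, 66, 62, 54, 71, 101, 115]
barrel blob [  23   19   44   46 1553] [364.31873793 195.46619446] pred 365 199
```

```bash
python3 -c "
from cell import manip
print(manip.sign_off())"
```

```text
the job is handed in; nothing more can be done
None
```

The job is handed in: the barrel stands gauged on the bed with the anvil about 4–5 mm in (from wrist force and camera tracking) and the arm clear. The jar and loupe were never approached, sign-off returned no verdict, and I viewed 11 pictures against the limit of 10.

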